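Fetch the hemmed-in sample tube for the heating block

ROBOT

A 6-joint arm with a two-finger parallel gripper is mounted at the origin on a cart in front of the work surface, level with it; the furniture and walls round the work are solid. World frame = base frame: x ahead of the robot, y to its left, z up, the work surface at z = 0. Lengths are in mm, angles in rad, forces in N, time in s.
With the tool pointing down it reaches from about 350 to 875 mm from the base axis. Payload 4.2 kg.
Tool frame: the origin (TCP) lies between the finger pads; the fingertips stand 25 mm ahead of it and the grasp point (between the pads) lies 6 mm ahead of it; z points along the fingers, y is the line along which they close (so a half turn about z gives the same grasp; the last joint's range is limited). The gripper opens to 85 mm and grips with 20 to 120 N. Pads are 22 mm wide; open, the fingers measure 114 mm over their backs; the gripper's body (76 mm by 85 mm) begins 54 mm behind the grasp point. The pads swing forward as they close: fully open they stand 13 mm farther back than shut.
Start: joints at [1.366, 0.385, 0.008, 0, -1.194, -0.259], TCP at [279.56, 558.968, 256.312] pointing down, gripper open.
Joint ranges: [-3.14, 3.14], [-1.21, 2.06], [-1.07, 1.41], [-3.16, 2.05], [-2.99, -0.16], [-3.1, 3.1]. Speed limits (rad/s): [2.79, 2.79, 3.14, 3.14, 3.14, 3.14].

INTERFACE

Orientations are given as a unit quaternion [x, y, z, w].
In Python, from bench import arm gives the robot as it stands.
- The arm moves only by the shell command python3 -m pendant 'ROWS'. ROWS is JSON, a list of rows, each a list of 7 numbers: the shift along the tool's x, y, z in m, then the turn, a rotation vector about the tool's x, y, z in degrees, then the finger opening in m, from 0 to 0.0854. In form: [[x, y, z, wx, wy, wz, fingers], ...]. A call has 1 to 12 rows; each row shifts and turns the commanded pose from where the row before left it, along the tool's axes as they then stand; what a row does not reach is not made up. A row lasts 1/10 s, in which the tool goes at most 50 mm and 8.59 degrees, less where a joint would pass 70% of its speed; a pose out of reach is approached as far as the arm can. A call is refused whole if a number of a shift passes 0.05 or a number of a turn 8.59, either way. A call with a gripper value outside its range is refused whole. The fingers move at their own pace and stop on an object; the grip force is fixed at half the most. Time passes only in rows, so rows that do not move let the fingers close. It gives the time, the measured TCP pose, the force, the opening and the grip force at its end, in the units of the state.
- arm.read_state(): the state, without advancing time (a new reading comes with each control period).
- arm.get_image(name): name is "side" or "top" or "wrist"; returns a dict with "image" (384x512x3 uint8, red, green, blue), "fx", "fy", "cx", "cy" (pixels), "k1" (the pictures are not rectified: a ray, as slopes to the right and down, at radius r is drawn at 1 + k1 r^2 times it, then the intrinsics apply), "xyz" and "rotation" of the camera in the world. Camera axes: x right, y down, z forward; pixel columns grow to the right and rows downward; lengths in mm; the calibration is good to about 2 mm. A picture is of the moment at which its call begins. There is no depth.
- arm.job_done(): hands the job in; it is judged then, once.
The state is a dict: "clock": time; "joints": joint angles; "joint_vel": joint speeds; "joint_efforts": joint torques, N m; "position": TCP position; "ee_rot": TCP orientation; "contact_force": force on the tool from outside, world axes, zero at the start; "wrist_torque": the same for the moment, N m; "gripper_width": finger opening in mm; "grasp_force": force on a finger pad.
Only numpy, scipy, OpenCV 4.12 (cv2) and the standard library are available. Lean on these libraries where they do the work, as an engineer would, in place of code of your own. Each camera call takes 0.05 s, during which the arm holds its last target. There are 200 camera calls.

TASK

The blue-capped tube goes into the big round well of the dry-block heater, but in the grey rack it is hemmed in on all four sides, too close for fingers to get between the caps. Lift out two of its neighbours that stand opposite each other and park them in the small orange rack, then seat the blue-capped tube fully down in the heater's well. Finally put the parked tubes back, each in the very cell it came from (the cell is the sample's number), all fully down and upright; keep tubes upright, and do not knock over or shove the glass beaker or the orange-capped bottle.

Things in the scene. Friction and masses are not known exactly. Their poses are not given: they have to be found in the camera images.
- tube_blue: Wanted 50 ml tube, 115 mm tall: 28 mm wall, conical foot (lowest 16 mm) ending in a 14 mm flat, blue ribbed screw cap 36 mm across over the top 15 mm; about 45 g. Origin at the centre of the foot's underside, z towards the cap; round, yaw means nothing. Take it from above by the cap. Starts in the middle cell of the grey rack, upright on its floor.
- tube_red: Neighbour tube, same shape and size as tube_blue (origin at the foot's underside, z to the cap) but with a red cap. Starts in one of the four cells next to the grey rack's middle cell; which one differs from start to start.
- tube_yellow: Neighbour tube, same shape and size as tube_blue (origin at the foot's underside, z to the cap) but with a yellow cap. Starts in one of the four cells next to the grey rack's middle cell; which one differs from start to start.
- tube_green: Neighbour tube, same shape and size as tube_blue (origin at the foot's underside, z to the cap) but with a green cap. Starts in one of the four cells next to the grey rack's middle cell; which one differs from start to start.
- tube_white: Neighbour tube, same shape and size as tube_blue (origin at the foot's underside, z to the cap) but with a white cap. Starts in one of the four cells next to the grey rack's middle cell; which one differs from start to start.
- tube_rack: Light grey rack, stands firm, 127 x 127 x 62 mm, 3 x 3 square cells 32.5 mm wide at 39 mm pitch along its own x and y; corner cells empty. Origin at the centre of its underside (middle cell at x = y = 0). Cell floor 6 mm above the origin, mouths 62 mm; caps of seated tubes reach from 106 to 121 mm, only 3 mm between the middle cap and its four neighbours.
- parking_rack: Small orange rack, stands firm, 166 x 50 x 62 mm, one row of three empty square cells 34 mm wide at x = -58, 0 and +58 mm along its own x (its long side). Origin at the centre of its underside; cell floor 6 mm above the origin, mouths 62 mm. Any cell will do for parking.
- heater_well (a point): Mouth centre of the big round well (34 mm bore, 63 mm deep, flat floor) in the aluminium block of the white, blue-based dry-block heater (180 x 130 mm, stands firm), 85 mm above the bench, z up. A seated tube has its foot 63 mm below this point. The bulky gel reader between racks and heater (x over 0.40, y 0.04 to 0.36 m, under 0.27 m high) must be passed in front or well above.
- glass_beaker: Bystander: small clear glass beaker, 52 mm in diameter and 58 mm high, loose on the bench. Origin at the centre of its underside.
- wash_bottle: Bystander: reagent bottle with an orange cap, 61 mm in diameter and 118 mm high, loose on the bench. Origin at the centre of its underside.
Mind the look-alikes: they are no part of the job. Leave any black or pink look-alike of the tube_yellow alone.

How it is judged:
By the outcome, as a careful person would: the job done as asked, in the order asked, and still so for the second after the job is handed in, with the robot touching nothing.
It also fails if it takes over 102 s, if anything falls off the work surface, if the arm or the gripper's body presses on something with over 40 N, if the wrist force passes 120 N, or if a joint passes its speed limit or range.

## Working session

There is one attempt and no reset: what is moved stays moved. The work goes in short steps, Python scripts to look and compute and a shell command to move; the robot and the scene stay as the last step left them, time stands still between calls to the robot, and variables do not carry over. Pictures are saved under pics/ and viewed, at most 20 in all, crops included, and the job is handed in when it is done.

```bash
mkdir -p pics; ls
cat > h.py <<'E'
import numpy as np, cv2, json
from bench import arm
def snap(n,f):
    d=arm.get_image(n); cv2.imwrite(f'pics/{f}.png',cv2.cvtColor(np.asarray(d['image']),cv2.COLOR_RGB2BGR))
    np.save(f'pics/{f}.npy',d,allow_pickle=True); return d
def load(f): return np.load(f'pics/{f}.npy',allow_pickle=True).item()
def ray(d,u,v):
    K=np.array([[d['fx'],0,d['cx']],[0,d['fy'],d['cy']],[0,0,1.]])
    p=cv2.undistortPoints(np.array([[[u,v]]],float),K,np.array([d['k1'],0,0,0,0.]))[0,0] if False else None
    x=(u-d['cx'])/d['fx'];y=(v-d['cy'])/d['fy'];a,b=x,y
    for _ in range(30):
        s=1+d['k1']*(a*a+b*b);a,b=x/s,y/s
    R=np.array(d['rotation'])
    return np.array(d['xyz'],float),R@np.array([a,b,1.])
def onz(d,u,v,z):
    o,r=ray(d,u,v); return o+r*(z-o[2])/r[2]
def proj(d,P):
    R=np.array(d['rotation']);c=R.T@(np.array(P,float)-np.array(d['xyz']));a,b=c[0]/c[2],c[1]/c[2]
    s=1+d['k1']*(a*a+b*b);return d['fx']*a*s+d['cx'],d['fy']*b*s+d['cy']
E
python3 - <<'E'
from h import *
ims=[]
for n in ['top','side','wrist']:
    d=snap(n,n+'0');ims.append(d['image']);print(n,d['xyz'],np.round(d['rotation'],3).tolist(),d['fx'],d['fy'],d['cx'],d['cy'],d['k1'])
s=arm.read_state();print(s)
E
```

```text
pics
top [ 269.05888124   44.49872928 1435.32476749] [-0.686, 0.72, -0.077, 0.073] 383.82941135096576 383.82941135096576 256.42875712155876 185.5926782916059 -0.03230543743358241
side [  80.60743004 -783.77561329  698.05898228] [0.857, -0.2, 0.119, -0.46] 368.121356264994 368.121356264994 253.33896674478353 189.3807222129848 -0.017898583450408612
wrist [348.81695243 524.35881428 373.42010327] [-0.52, 0.84, 0.129, -0.081] 326.92353836268654 326.92353836268654 252.30573399347588 195.5972244034698 0.020583000579903123
{'clock': 0.15, 'joints': array([ 1.36561692e+00,  3.85361735e-01,  6.92617070e-03, -3.39697952e-04,
       -1.19401016e+00, -2.58582940e-01]), 'joint_vel': array([-0.00084786, -0.00113942,  0.00588518,  0.00255187, -0.00205867,
        0.00095623]), 'joint_efforts': array([-1.54789086e-05, -3.92678583e+01,  1.88582575e+01,  4.18871239e+00,
       -3.41305553e-03, -2.44962919e-06]), 'position': array([279.38935839, 558.62174264, 255.48034238]), 'ee_rot': array([ 9.73221071e-01, -2.29869618e-01, -1.35808261e-04,  8.28618614e-04]), 'contact_force': array([ 0.39894098, -0.72438871, -0.08056863]), 'wrist_torque': array([-0.004564  , -0.0367622 ,  0.02561697]), 'grasp_force': 0.0, 'gripper_width': 85.11520822071776}
```

View pics/top0.png

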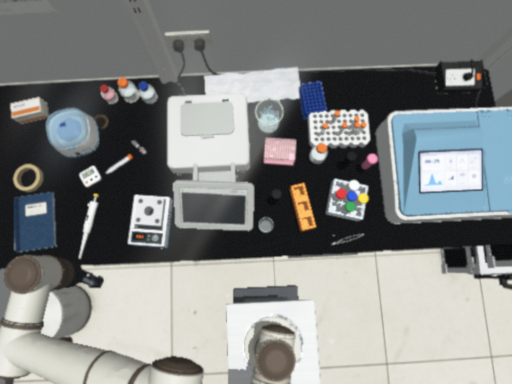

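View pics/side0.png

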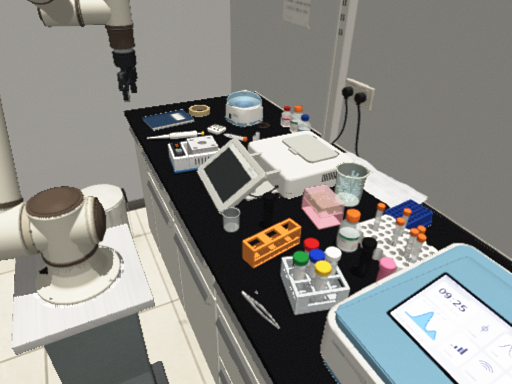

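View pics/wrist0.png

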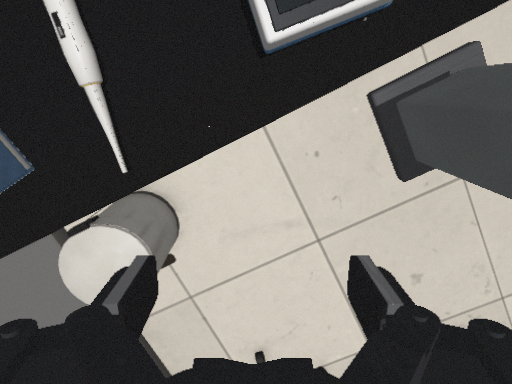

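Top view: the grey rack is at (348,199), orange rack (303,206), heater (150,220) and beaker (266,225). The orange-capped bottle is at (318,153). The black look-alikes are near (277,196) and (347,160), with a pink one at (370,160). I'll measure these in enlarged crops.

Run:
```python
from h import *
d=load('top0');im=np.asarray(d['image']);hsv=cv2.cvtColor(im,cv2.COLOR_RGB2HSV)
def blobs(m,name,z,box,amin=15):
    x0,y0,x1,y1=box;mm=np.zeros_like(m);mm[y0:y1,x0:x1]=m[y0:y1,x0:x1]
    n,l,s,c=cv2.connectedComponentsWithStats(mm)
    for i in range(1,n):
        if s[i,4]>=amin: print(name,s[i].tolist(),c[i].round(1),onz(d,*c[i],z).round(1))
box=(320,175,380,225)
H,S,V=hsv[...,0],hsv[...,1],hsv[...,2]
g=lambda a,b,s=120,v=60:((H>=a)&(H<=b)&(S>s)&(V>v)).astype(np.uint8)
blobs(g(0,8)|g(172,180),'red',121,box);blobs(g(20,35),'yel',121,box);blobs(g(45,85),'grn',121,box);blobs(g(100,130),'blu',121,box)
m=g(5,20,150,100);blobs(m,'orange',62,(285,175,322,235),50)
mm=m.copy();mm[:175]=0;mm[235:]=0;mm[:,:285]=0;mm[:,322:]=0
pts=np.argwhere(mm)[:,::-1].astype(np.float32);print(cv2.minAreaRect(pts))
b=im[:,:,::-1]
A=cv2.resize(b[170:240,255:385],None,fx=6,fy=6,interpolation=cv2.INTER_CUBIC)[:,:780]
B=cv2.resize(b[190:252,122:175],None,fx=6,fy=6,interpolation=cv2.INTER_CUBIC)
cv2.imwrite('pics/c1.png',A);cv2.imwrite('pics/c2.png',B)
d2=load('side0')['image'][:,:,::-1]
cv2.imwrite('pics/c3.png',np.hstack([cv2.resize(d2[200:320,215:405],(570,360),interpolation=cv2.INTER_CUBIC),cv2.resize(d2[130:175,160:225],(230,159)).repeat(1,0) if 0 else np.zeros((360,1,3),np.uint8)]))
```

```text
Traceback (most recent call last):
  File "h.py", line 16, in onz
    o,r=ray(d,u,v); return o+r*(z-o[2])/r[2]
        ~~~^^^^^^^
  File "h.py", line 14, in ray
    return np.array(d['xyz'],float),R@np.array([a,b,1.])
                                    ~^~~~~~~~~~~~~~~~~~~
ValueError: matmul: Input operand 1 has a mismatch in its core dimension 0, with gufunc signature (n?,k),(k,m?)->(n?,m?) (size 3 is different from 4)
```

```bash
sed -i "s/R=np.array(d\['rotation'\])/R=Rotation.from_quat(d['rotation']).as_matrix()/; s/^from bench/from scipy.spatial.transform import Rotation\nfrom bench/; /if False else None/d; /K=np.array/d" h.py
cat > m.py <<'E'
from h import *
d=load('top0');im=np.asarray(d['image']);hsv=cv2.cvtColor(im,cv2.COLOR_RGB2HSV)
def blobs(m,name,z,box,amin=15):
    x0,y0,x1,y1=box;mm=np.zeros_like(m);mm[y0:y1,x0:x1]=m[y0:y1,x0:x1]
    n,l,s,c=cv2.connectedComponentsWithStats(mm)
    for i in range(1,n):
        if s[i,4]>=amin: print(name,s[i].tolist(),c[i].round(1),onz(d,*c[i],z).round(1))
box=(320,175,380,225)
H,S,V=hsv[...,0],hsv[...,1],hsv[...,2]
g=lambda a,b,s=120,v=60:((H>=a)&(H<=b)&(S>s)&(V>v)).astype(np.uint8)
blobs(g(0,8)|g(172,180),'red',121,box);blobs(g(20,35),'yel',121,box);blobs(g(45,85),'grn',121,box);blobs(g(100,130),'blu',121,box)
m=g(5,20,150,100);blobs(m,'orange',62,(285,175,322,235),50)
mm=m.copy();mm[:175]=0;mm[235:]=0;mm[:,:285]=0;mm[:,322:]=0
pts=np.argwhere(mm)[:,::-1].astype(np.float32);print(cv2.minAreaRect(pts))
b=im[:,:,::-1]
A=cv2.resize(b[170:240,255:385],None,fx=6,fy=6,interpolation=cv2.INTER_CUBIC)[:,:780]
B=cv2.resize(b[190:252,122:175],None,fx=6,fy=6,interpolation=cv2.INTER_CUBIC)
cv2.imwrite('pics/c1.png',A);cv2.imwrite('pics/c2.png',B)
E
python3 m.py
```

```text
red [336, 189, 11, 10, 82] [340.8 193.4] [ 509.8 -262.9  121. ]
yel [358, 193, 12, 11, 92] [363.4 198.1] [ 489.4 -340.4  121. ]
grn [345, 202, 10, 9, 72] [349.7 206.1] [ 463.8 -289.8  121. ]
blu [347, 191, 10, 10, 81] [351.5 195.7] [ 499.9 -299.4  121. ]
orange [290, 182, 27, 49, 631] [302.5 205.6] [ 482.7 -133.5   62. ]
((302.5841064453125, 206.2389373779297), (47.37118148803711, 16.491565704345703), 75.3791275024414)
```

View pics/c1.png

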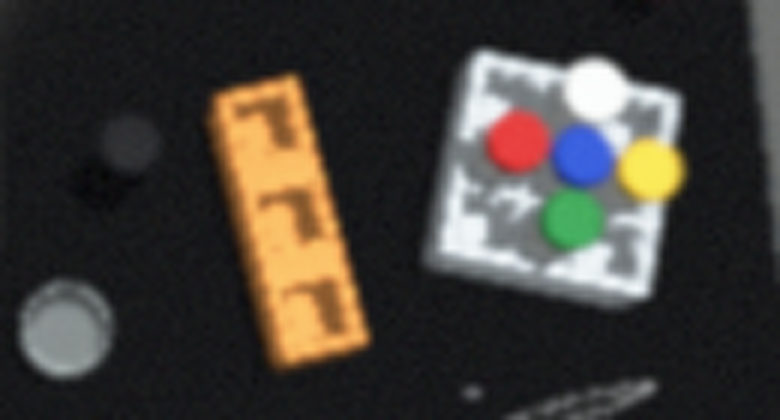

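View pics/c2.png

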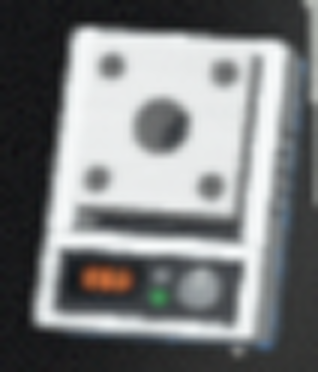

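Green (350,206) and white (354,185) stand opposite each other around blue (351.5,195.7), so I'll remove those two. The heater well is at about (148.7,211). First I'll rise and swing round in front of the reader.

```bash
python3 -m pendant '[[0.026,0.023,-0.021,0,0,0,0.085],[0.026,0.023,-0.021,0,0,0,0.085],[0.026,0.023,-0.021,0,0,0,0.085],[0.026,0.023,-0.021,0,0,0,0.085],[0.026,0.023,-0.021,0,0,0,0.085],[0.026,0.023,-0.021,0,0,0,0.085],[0.026,0.023,-0.021,0,0,0,0.085],[0.026,0.023,-0.021,0,0,0,0.085],[0.018,0.033,0,0,0,0,0.085],[0.018,0.033,0,0,0,0,0.085],[0.018,0.033,0,0,0,0,0.085],[0.018,0.033,0,0,0,0,0.085]]'
cat > p.py <<'E'
# usage: p.py X Y Z AZY : tool-frame deltas to the target (TCP mm, azimuth of tool y in deg)
from h import *
import sys
def plan(X,Y,Z,az=None):
    s=arm.read_state();R=Rotation.from_quat(s['ee_rot']).as_matrix()
    t=R.T@(np.array([X,Y,Z])-s['position']);a=np.degrees(np.arctan2(R[1,1],R[0,1]))
    w=None if az is None else -((az-a+180)%360-180)
    print('t %.1f pos'%s['clock'],s['position'].round(1),'azy %.1f tilt %.2f'%(a,np.degrees(np.arccos(-R[2,2]))),'delta mm',t.round(1),'wz',w if w is None else round(w,1),'| F',s['contact_force'].round(1),'w %.1f gf %.0f'%(s['gripper_width'],s['grasp_force']),'j6 %.2f'%s['joints'][5])
if __name__=='__main__': plan(*map(float,sys.argv[1:]))
E
cat > w.py <<'E'
from h import *
d=load('top0');im=np.asarray(d['image']);g=cv2.cvtColor(im,cv2.COLOR_RGB2GRAY)
m=np.zeros_like(g);m[203:219,141:157]=(g[203:219,141:157]<150)
n,l,s,c=cv2.connectedComponentsWithStats(m);i=1+np.argmax(s[1:,4]);print('well',s[i],c[i],onz(d,*c[i],85))
for p in [(354.2,185)]:print('white',onz(d,*p,121))
a=np.radians(75.4);v=np.array([np.cos(a),np.sin(a)])*12
c=np.array([302.6,206.2]);q=[onz(d,*(c+k*v),62) for k in(-1,0,1)];print('park',np.round(q,1),np.degrees(np.arctan2(*(q[0]-q[2])[1::-1])))
print('beaker',onz(d,266,225,40),'bottle',onz(d,318,151,118))
E
python3 w.py; python3 p.py 395 0 420 -104.8
```

```text
clock: 1.35
position: [388.2, 149.5, 424.2]
ee_rot: [0.973, -0.23, -0.0, -0.0]
contact_force: [-0.0, 0.5, 0.8]
gripper_width: 85.0
grasp_force: 0.0
well [145 207   9   8  58] [148.63793103 210.65517241] [486.71146515 417.18403711  85.        ]
white [ 537.57904763 -312.90361409  121.        ]
park [[ 523.5 -125.9   62. ]
 [ 480.3 -133.8   62. ]
 [ 437.6 -141.6   62. ]] 10.369807990396499
beaker [421.02629593   1.50065227  40.        ] bottle [ 668.64179733 -196.3807824   118.        ]
t 1.4 pos [388.2 149.5 424.2] azy -116.5 tilt 0.01 delta mm [ 72.9 130.7   4.2] wz -11.7 | F [-0.   0.5  0.8] w 85.0 gf 0 j6 0.35
```

```bash
python3 -m pendant '[[0.02,0.032,0.012,0,0,0,0.085],[0.02,0.032,0.012,0,0,0,0.085],[0.02,0.032,0.012,0,0,0,0.085],[0.02,0.032,0.012,0,0,0,0.085],[0.02,0.032,0.012,0,0,0,0.085],[0.02,0.032,0.012,0,0,0,0.085],[0.02,0.032,0.012,0,0,0,0.085],[0.02,0.032,0.012,0,0,0,0.085],[0.02,0.032,0.012,0,0,0,0.085],[0.02,0.032,0.012,0,0,-5.8,0.085],[0,0,0,0,0,-5.9,0.085],[0,0,0,0,0,0,0.085]]'
python3 - <<'E'
from h import *
d=snap('wrist','w1')
for n,P in dict(blue=(499.6,-301,121),grn=(463.8,-289.8,121),red=(509.8,-262.9,121),park=(480.3,-133.8,62)).items(): print(n,np.round(proj(d,P),0))
E
python3 p.py 463.8 -290 120 -104.8
```

```text
clock: 2.55
position: [423.8, -225.5, 303.3]
ee_rot: [0.991, -0.131, -0.001, -0.0]
contact_force: [0.6, 0.7, -0.2]
gripper_width: 85.3
grasp_force: 0.0
blue [315.  73.]
grn [310. 118.]
red [269.  73.]
park [158. 136.]
t 2.6 pos [ 424.1 -224.9  303.9] azy -105.0 tilt 0.06 delta mm [ 55.5  52.5 183.8] wz -0.2 | F [-0.1  0.5 -0.1] w 84.8 gf 0 j6 1.46
```

View pics/w1.png

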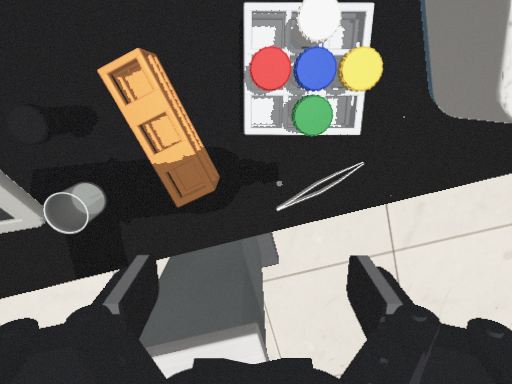

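Wrist view: caps are green (313,116), blue (316,68), red (270,68), yellow (361,68) and white (320,18). The orange rack lies from (135,75) to (195,190) and the beaker is at (68,212). I'll refine positions from this view.

```bash
cat > caps.py <<'E'
from h import *
import sys
def caps(d,z=121,show=True):
    hsv=cv2.cvtColor(np.asarray(d['image']),cv2.COLOR_RGB2HSV);H,S,V=cv2.split(hsv);out={}
    for n,a,b in[('red',-6,4),('yel',22,34),('grn',50,80),('blu',100,125)]:
        Hs=np.where(H>170,H.astype(int)-180,H);m=((Hs>=a)&(Hs<=b)&(S>110)&(V>60)).astype(np.uint8);m[240:]=0
        if n=='blu': m[:, :230]=0
        cs,_=cv2.findContours(m,cv2.RETR_EXTERNAL,cv2.CHAIN_APPROX_NONE)
        if not cs: continue
        c=max(cs,key=cv2.contourArea);(u,v),r=cv2.minEnclosingCircle(c)
        out[n]=onz(d,u,v,z)
        print(n,round(u,1),round(v,1),round(r,1),out[n].round(1), 'expR',round(18/np.linalg.norm(out[n]-d['xyz'])*d['fx'],1))
    return out
if __name__=='__main__':
    d=load(sys.argv[1]);o=caps(d)
    m=(lambda h:((h[...,0]>5)&(h[...,0]<18)&(h[...,1]>130)&(h[...,2]>60)).astype(np.uint8))(cv2.cvtColor(np.asarray(d['image']),cv2.COLOR_RGB2HSV));m[220:]=0;m[:,240:]=0
    cs,_=cv2.findContours(m,cv2.RETR_EXTERNAL,cv2.CHAIN_APPROX_NONE);c=max(cs,key=cv2.contourArea)
    h=cv2.convexHull(c);print(cv2.approxPolyDP(h,3,True)[:,0].tolist())
    im=np.asarray(d['image'])[:,:,::-1]
    cv2.imwrite('pics/c4.png',cv2.resize(im[40:215,85:230],None,fx=3.4,fy=3.4,interpolation=cv2.INTER_CUBIC))
E
python3 caps.py w1
```

```text
red 270.4 68.2 22.9 [ 513.  -265.1  121. ] expR 19.5
yel 358.9 67.3 24.5 [ 494.  -338.1  121. ] expR 18.7
grn 312.0 115.2 20.8 [ 465.5 -291.6  121. ] expR 19.3
blu 314.5 67.8 23.1 [ 503.5 -301.5  121. ] expR 19.3
[[136, 48], [155, 54], [219, 176], [214, 190], [180, 206], [175, 204], [97, 71]]
```

View pics/c4.png

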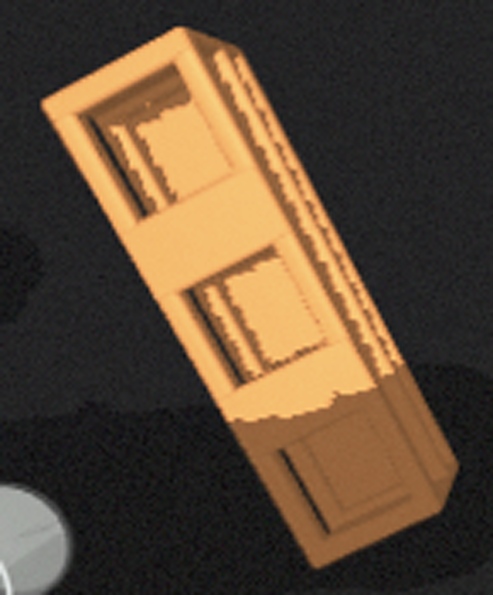

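```bash
python3 - <<'E'
from h import *
d=load('w1')
q=lambda p:onz(d,p[0]/3.4+85,p[1]/3.4+40,62)[:2]
C=np.array([q(p) for p in [(180,27),(42,103),(315,568),(440,510)]]);print(C.round(1).tolist(),'centre',C.mean(0).round(1))
ax=(C[0]+C[1]-C[2]-C[3])/2;print('len',np.linalg.norm(ax),'az',np.degrees(np.arctan2(ax[1],ax[0])),'wid',np.linalg.norm(C[0]-C[1]),np.linalg.norm(C[2]-C[3]))
for n,ps in dict(far=[(78,116),(183,66),(235,172),(138,220)],mid=[(180,292),(285,248),(328,340),(238,386)]).items(): print(n,np.mean([q(p) for p in ps],0).round(1))
r=np.array([onz(d,*p,62)[:2] for p in [(245,3),(374,3),(360,134),(245,134)]]);print(r.round(1).tolist(),r.mean(0))
E
python3 p.py 440 -285 230 -104.8
```

```text
[[568.0, -145.1], [558.8, -97.6], [397.2, -128.2], [406.0, -175.6]] centre [ 482.5 -136.6]
len 164.64116804140875 az 10.686318895288347 wid 48.39632243130858 48.22733881006515
far [ 539.1 -126.9]
mid [ 482.4 -138.2]
[[578.7, -259.3], [546.2, -379.2], [426.0, -346.8], [458.3, -226.3]] [ 502.28686764 -302.90235302]
t 2.6 pos [ 424.1 -224.9  303.9] azy -105.0 tilt 0.06 delta mm [31.1 53.9 73.9] wz -0.2 | F [-0.1  0.5 -0.1] w 84.8 gf 0 j6 1.46
```

```bash
python3 -m pendant '[[0.014,0.0136,0.025,0,0,0,0.085],[0.014,0.0136,0.025,0,0,0,0.085],[0.014,0.0136,0.025,0,0,0,0.085],[0.014,0.0136,0.025,0,0,0,0.085],[0,0,0,0,0,0,0.085],[0,0,0,0,0,0,0.085]]'
python3 - <<'E'
from h import *; from caps import caps
d=snap('wrist','w2');caps(d)
E
python3 p.py 464.3 -291.9 114 -105
```

```text
clock: 3.2
position: [464.7, -290.9, 204.5]
ee_rot: [0.992, -0.13, -0.0, 0.0]
contact_force: [-0.8, -0.3, 0.6]
gripper_width: 85.2
grasp_force: 0.0
red 192.7 153.4 30.3 [ 513.9 -265.5  121. ] expR 28.3
yel 316.8 154.1 30.2 [ 493.8 -339.9  121. ] expR 28.2
grn 254.6 211.3 27.8 [ 467.1 -293.   121. ] expR 27.4
blu 255.1 153.9 29.3 [ 503.8 -303.   121. ] expR 28.7
t 3.2 pos [ 465.  -290.9  205.4] azy -104.9 tilt 0.09 delta mm [-0.5  1.1 91.4] wz 0.1 | F [ 0.3  0.  -0.1] w 85.2 gf 0 j6 1.57
```

View pics/w2.png

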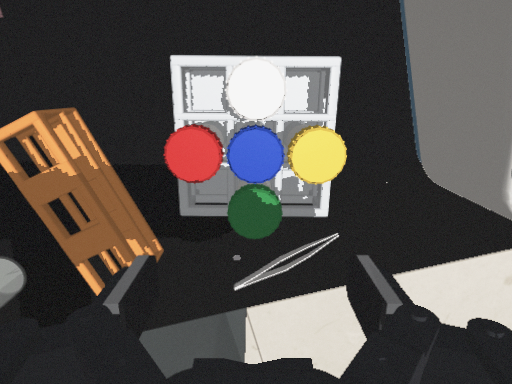

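Green cap is at (255,211), centred between the finger pads (about 130 and 375). I'll go down and grip it.

```bash
python3 -m pendant '[[0.001,0.0015,0.03,0,0,0,0.085],[0,0,0.03,0,0,0,0.085],[0,0,0.02,0,0,0,0.085],[0,0,0.011,0,0,0,0.085],[0,0,0,0,0,0,0.085],[0,0,0,0,0,0,0.03],[0,0,0,0,0,0,0.03],[0,0,0,0,0,0,0.03],[0,0,0,0,0,0,0.03],[0,0,0,0,0,0,0.03],[0,0,0,0,0,0,0.03],[0,0,0,0,0,0,0.03]]'
python3 p.py 482.5 -137 240 -79.3
```

```text
clock: 4.45
position: [466.0, -293.6, 114.6]
ee_rot: [0.992, -0.129, 0.001, 0.0]
contact_force: [-0.2, 1.1, 5.2]
gripper_width: 33.6
grasp_force: 59.4
t 4.5 pos [ 466.  -293.6  114.6] azy -104.8 tilt 0.15 delta mm [ -23.8 -155.5 -125.6] wz -25.5 | F [-0.2  1.1  5.2] w 33.6 gf 59 j6 1.58
```

```bash
python3 -m pendant '[[0,0,-0.02,0,0,0,0.03],[0,0,-0.03,0,0,0,0.03],[0,0,-0.03,0,0,0,0.03],[0,0,-0.03,0,0,0,0.03],[0,0,-0.018,0,0,-8.5,0.03],[0,0,0,0,0,-8.5,0.03],[0,0,0,0,0,-8.5,0.03],[-0.0025,-0.03,0,0,0,0,0.03],[-0.0025,-0.03,0,0,0,0,0.03],[-0.0025,-0.03,0,0,0,0,0.03],[-0.0025,-0.03,0,0,0,0,0.03],[-0.0025,-0.03,0,0,0,0,0.03]]'
python3 -m pendant '[[0,0,0,0,0,0,0.03],[0,0,0,0,0,0,0.03]]'
python3 - <<'E'
from h import *; from caps import caps
d=snap('wrist','w3')
E
python3 p.py 425.5 -147.8 114 -79.3
```

```text
clock: 5.65
position: [424.2, -147.1, 240.9]
ee_rot: [0.996, 0.092, -0.0, -0.0]
contact_force: [0.6, 0.6, -0.9]
gripper_width: 33.7
grasp_force: 59.8
clock: 5.85
position: [425.0, -147.7, 241.3]
ee_rot: [0.996, 0.093, 0.0, -0.0]
contact_force: [0.5, 0.1, -0.5]
gripper_width: 33.5
grasp_force: 59.9
t 5.9 pos [ 425.2 -148.2  241.3] azy -79.4 tilt 0.00 delta mm [  0.3  -0.3 127.3] wz -0.1 | F [ 0.6  0.2 -0.8] w 33.8 gf 60 j6 1.73
```

View pics/w3.png

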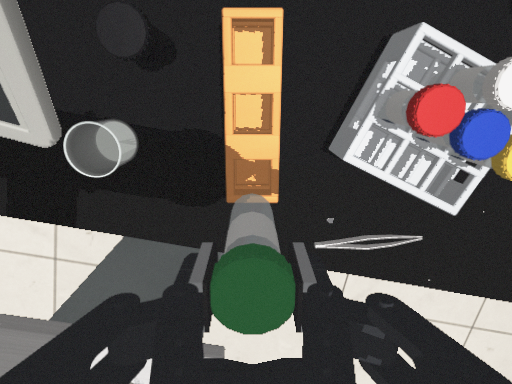

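The green tube hangs upright with its cap at (253,290). The orange rack spans (222–283, 8–203) and runs straight ahead. I'll check the cap offset and cell position numerically.

Run:
```python
from h import *
d=load('w3')
print('cap',onz(d,253,290,247.7).round(1))
C=np.array([onz(d,*p,62)[:2] for p in [(222,8),(283,8),(279,203),(226,203)]]);print(C.round(1).tolist(),C.mean(0).round(1))
ax=(C[0]+C[1]-C[2]-C[3])/2;print(np.linalg.norm(ax),np.degrees(np.arctan2(ax[1],ax[0])))
u=ax/np.linalg.norm(ax);print([ (C.mean(0)+k*58*u).round(1).tolist() for k in(-1,0,1)])
```

```text
cap [ 428.2 -147.4  247.7]
[[559.4, -97.3], [568.6, -145.4], [406.3, -177.4], [396.7, -127.4]] [ 482.8 -136.9]
165.44729872683413 10.800869497782951
[[425.8, -147.7], [482.8, -136.9], [539.7, -126.0]]
```

```bash
python3 -m pendant '[[-0.002,0,0.02,0,0,0,0.03],[0,0,0.03,0,0,0,0.03],[0,0,0.025,0,0,0,0.03],[0,0,0.02,0,0,0,0.03],[0,0,0.015,0,0,0,0.03],[0,0,0.01,0,0,0,0.03],[0,0,0.005,0,0,0,0.03],[0,0,0,0,0,0,0.03],[0,0,0,0,0,0,0.03]]'
python3 p.py 425.5 -147.8 114 -79.3
```

```text
clock: 6.8
position: [423.5, -148.7, 116.6]
ee_rot: [0.996, 0.092, 0.0, 0.0]
contact_force: [1.8, -0.6, -1.5]
gripper_width: 34.0
grasp_force: 59.9
t 6.8 pos [ 423.5 -148.7  116.6] azy -79.4 tilt 0.04 delta mm [ 2.1 -0.5  2.6] wz -0.1 | F [ 1.8 -0.6 -1.5] w 34.0 gf 60 j6 1.73
```

```bash
python3 -m pendant '[[0,0,0.002,0,0,0,0.03],[0,0,0,0,0,0,0.085],[0,0,0,0,0,0,0.085],[0,0,0,0,0,0,0.085],[0,0,0,0,0,0,0.085],[0,0,-0.02,0,0,0,0.085],[0,0,-0.03,0,0,0,0.085],[0,0,-0.03,0,0,0,0.085],[0,0,-0.02,0,0,8.5,0.085],[0,0,0,0,0,8.5,0.085],[0,0,0,0,0,8.5,0.085],[0,0,0,0,0,0,0.085]]'
python3 p.py 539.7 -312.6 205 -105
```

```text
clock: 8.0
position: [423.0, -148.4, 214.5]
ee_rot: [0.992, -0.129, 0.0, -0.0]
contact_force: [1.0, -0.1, -0.1]
gripper_width: 85.1
grasp_force: 0.0
t 8.0 pos [ 423.  -148.4  214.5] azy -104.9 tilt 0.01 delta mm [154.9 128.7   9.5] wz 0.1 | F [ 1.  -0.1 -0.1] w 85.1 gf 0 j6 1.28
```

```bash
python3 -m pendant '[[0.026,0.0215,0.0015,0,0,0,0.085],[0.026,0.0215,0.0015,0,0,0,0.085],[0.026,0.0215,0.0015,0,0,0,0.085],[0.026,0.0215,0.0015,0,0,0,0.085],[0.026,0.0215,0.0015,0,0,0,0.085],[0.026,0.0215,0.0015,0,0,0,0.085],[0,0,0,0,0,0,0.085],[0,0,0,0,0,0,0.085],[0,0,0,0,0,0,0.085]]'
python3 - <<'E'
from h import *; from caps import caps
d=snap('wrist','w4');caps(d)
d=snap('side','s4');im=np.asarray(d['image'])[:,:,::-1]
w=np.asarray(load('w4')['image'])[:,:,::-1]
cv2.imwrite('pics/c5.png',np.hstack([cv2.resize(w,(384,288)),cv2.resize(im[200:320,215:375],(384,288))]))
E
python3 p.py 541.5 -313 114 -105
```

```text
clock: 8.9
position: [540.2, -312.6, 205.0]
ee_rot: [0.992, -0.129, -0.001, -0.0]
contact_force: [-0.0, -0.5, 0.6]
gripper_width: 85.1
grasp_force: 0.0
red 198.0 239.0 12.0 [ 532.8 -272.5  121. ] expR 26.0
yel 307.0 239.0 9.0 [ 514.1 -343.8  121. ] expR 26.0
grn 110.0 56.0 13.3 [ 654.1 -258.8  121. ] expR 26.9
blu 244.0 239.0 3.0 [ 524.9 -302.6  121. ] expR 26.3
t 9.0 pos [ 540.4 -312.4  205.7] azy -104.8 tilt 0.01 delta mm [ 1.2  0.3 91.7] wz 0.2 | F [0.1 0.5 0.1] w 85.1 gf 0 j6 1.58
```

View pics/c5.png

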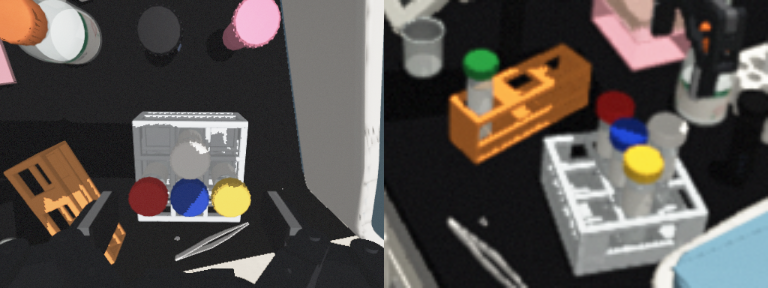

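Left half (wrist, scaled): white cap at (190,160), centred between the fingers. Right half (side): green stands seated in the near orange cell at (480,65). Now I'll grip white.

```bash
python3 -m pendant '[[0.002,0,0.03,0,0,0,0.085],[0,0,0.03,0,0,0,0.085],[0,0,0.02,0,0,0,0.085],[0,0,0.011,0,0,0,0.085],[0,0,0,0,0,0,0.085],[0,0,0,0,0,0,0.03],[0,0,0,0,0,0,0.03],[0,0,0,0,0,0,0.03],[0,0,0,0,0,0,0.03],[0,0,0,0,0,0,0.03],[0,0,0,0,0,0,0.03],[0,0,0,0,0,0,0.03]]'
python3 p.py 541.5 -313 114 -105
python3 -m pendant '[[0,0,-0.02,0,0,0,0.03],[0,0,-0.03,0,0,0,0.03],[0,0,-0.03,0,0,0,0.03],[0,0,-0.03,0,0,0,0.03],[0,0,-0.018,0,0,-8.5,0.03],[0,0,0,0,0,-8.5,0.03],[0,0,0,0,0,-8.5,0.03],[0,0,0,0,0,0,0.03]]'
python3 p.py 538.5 -126.3 114 -79.3
```

```text
clock: 10.2
position: [543.7, -314.1, 115.7]
ee_rot: [0.992, -0.129, 0.001, 0.001]
contact_force: [-0.1, -0.7, 5.7]
gripper_width: 33.9
grasp_force: 59.6
t 10.2 pos [ 543.7 -314.1  115.7] azy -104.8 tilt 0.16 delta mm [-2.4 -0.6  1.7] wz 0.2 | F [-0.1 -0.7  5.7] w 33.9 gf 60 j6 1.58
clock: 11.0
position: [542.3, -313.5, 241.7]
ee_rot: [0.996, 0.092, -0.0, -0.0]
contact_force: [0.2, 0.5, -0.8]
gripper_width: 33.7
grasp_force: 59.7
t 11.0 pos [ 542.3 -313.5  241.7] azy -79.4 tilt 0.08 delta mm [  30.8 -184.6  127.9] wz -0.1 | F [ 0.2  0.5 -0.8] w 33.7 gf 60 j6 2.02
```

```bash
python3 -m pendant '[[0.005,-0.031,0,0,0,0,0.03],[0.005,-0.031,0,0,0,0,0.03],[0.005,-0.031,0,0,0,0,0.03],[0.005,-0.031,0,0,0,0,0.03],[0.005,-0.031,0,0,0,0,0.03],[0.005,-0.03,0,0,0,0,0.03],[0,0,0,0,0,0,0.03],[0,0,0,0,0,0,0.03]]'
python3 p.py 538.5 -126.3 115 -79.3
```

```text
clock: 11.8
position: [538.0, -125.9, 242.0]
ee_rot: [0.996, 0.092, -0.0, -0.0]
contact_force: [-0.4, -0.2, -0.1]
gripper_width: 33.5
grasp_force: 59.8
t 11.8 pos [ 538.  -125.9  242. ] azy -79.4 tilt 0.04 delta mm [  0.5   0.5 127. ] wz -0.1 | F [-0.4 -0.2 -0.1] w 33.5 gf 60 j6 1.69
```

```bash
python3 -m pendant '[[0,0,0.02,0,0,0,0.03],[0,0,0.03,0,0,0,0.03],[0,0,0.025,0,0,0,0.03],[0,0,0.02,0,0,0,0.03],[0,0,0.015,0,0,0,0.03],[0,0,0.01,0,0,0,0.03],[0,0,0.005,0,0,0,0.03],[0,0,0,0,0,0,0.03],[0,0,0,0,0,0,0.03]]'
python3 p.py 538.5 -126.3 115 -79.3
```

```text
clock: 12.7
position: [538.6, -126.6, 117.6]
ee_rot: [0.996, 0.092, 0.001, 0.0]
contact_force: [3.3, 0.0, -1.6]
gripper_width: 33.5
grasp_force: 59.7
t 12.7 pos [ 538.6 -126.6  117.6] azy -79.4 tilt 0.06 delta mm [-0.  -0.3  2.6] wz -0.1 | F [ 3.3  0.  -1.6] w 33.5 gf 60 j6 1.69
```

```bash
python3 -m pendant '[[0,0,0.002,0,0,0,0.03],[0,0,0,0,0,0,0.085],[0,0,0,0,0,0,0.085],[0,0,0,0,0,0,0.085],[0,0,0,0,0,0,0.085],[0,0,-0.02,0,0,0,0.085],[0,0,-0.03,0,0,0,0.085],[0,0,-0.03,0,0,0,0.085],[0,0,-0.02,0,0,0,0.085],[0,0,0,0,0,8.5,0.085],[0,0,0,0,0,8.5,0.085],[0,0,0,0,0,8.5,0.085]]'
python3 -m pendant '[[0,0,0,0,0,8.5,0.085],[0,0,0,0,0,8.5,0.085],[0,0,0,0,0,8.5,0.085],[0,0,0,0,0,8.5,0.085],[0,0,0,0,0,8.5,0.085],[0,0,0,0,0,8.5,0.085],[0,0,0,0,0,8.5,0.085],[0,0,0,0,0,8.5,0.085],[0,0,0,0,0,8.5,0.085],[0,0,0,0,0,8.5,0.085],[0,0,0,0,0,5.1,0.085],[0,0,0,0,0,0,0.085]]'
python3 p.py 504.2 -303.4 205 165
```

```text
clock: 13.9
position: [537.8, -126.3, 215.5]
ee_rot: [0.991, -0.133, -0.0, -0.0]
contact_force: [0.3, -0.1, -0.7]
gripper_width: 85.0
grasp_force: 0.0
clock: 15.1
position: [537.8, -126.3, 215.2]
ee_rot: [-0.609, 0.793, 0.0, -0.0]
contact_force: [0.1, -0.5, 0.5]
gripper_width: 84.7
grasp_force: 0.0
t 15.1 pos [ 537.8 -126.3  215.2] azy 165.0 tilt 0.04 delta mm [179.7 -13.2  10.2] wz 0.0 | F [ 0.1 -0.5  0.5] w 84.7 gf 0 j6 -0.32
```

```bash
python3 -m pendant '[[0.03,-0.002,0.0015,0,0,0,0.085],[0.03,-0.002,0.0015,0,0,0,0.085],[0.03,-0.002,0.0015,0,0,0,0.085],[0.03,-0.002,0.0015,0,0,0,0.085],[0.03,-0.002,0.0015,0,0,0,0.085],[0.03,-0.003,0.0015,0,0,0,0.085],[0,0,0,0,0,0,0.085],[0,0,0,0,0,0,0.085]]'
python3 - <<'E'
from h import *; from caps import caps
d=snap('wrist','w5');caps(d)
cv2.imwrite('pics/w5.png',cv2.cvtColor(np.asarray(d['image']),cv2.COLOR_RGB2BGR))
E
python3 p.py 504.2 -303.4 114 165
```

```text
clock: 15.9
position: [503.8, -303.9, 206.0]
ee_rot: [-0.609, 0.793, 0.0, -0.0]
contact_force: [-0.3, -0.0, -1.1]
gripper_width: 85.0
grasp_force: 0.0
red 263.5 239.0 1.5 [ 501.3 -284.3  121. ] expR 26.2
yel 255.4 155.2 29.2 [ 492.  -341.3  121. ] expR 28.5
blu 254.9 212.0 27.5 [ 501.9 -304.7  121. ] expR 27.2
t 15.9 pos [ 504.  -303.3  206.1] azy 165.1 tilt 0.03 delta mm [ 0.1 -0.2 92.1] wz 0.1 | F [-0.5  0.6 -1. ] w 85.3 gf 0 j6 0.01
```

View pics/w5.png

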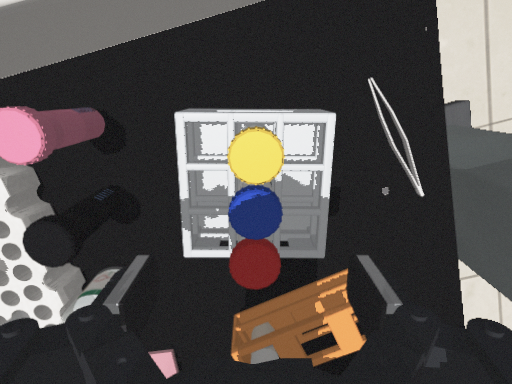

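Blue cap sits at (255,212) between the fingers, with the green and white cells empty. I'll grip it.

```bash
python3 -m pendant '[[0.001,0,0.03,0,0,0,0.085],[0,0,0.03,0,0,0,0.085],[0,0,0.02,0,0,0,0.085],[0,0,0.011,0,0,0,0.085],[0,0,0,0,0,0,0.085],[0,0,0,0,0,0,0.03],[0,0,0,0,0,0,0.03],[0,0,0,0,0,0,0.03],[0,0,0,0,0,0,0.03],[0,0,0,0,0,0,0.03],[0,0,0,0,0,0,0.03],[0,0,0,0,0,0,0.03]]'
python3 p.py 504.2 -303.4 114 165
python3 -m pendant '[[0,0,-0.02,0,0,0,0.03],[0,0,-0.03,0,0,0,0.03],[0,0,-0.03,0,0,0,0.03],[0,0,-0.03,0,0,0,0.03],[0,0,-0.035,0,0,0,0.03],[0,0,-0.035,0,0,0,0.03],[0,0,-0.035,0,0,0,0.03],[0,0,-0.035,0,0,0,0.03],[0,0,-0.035,0,0,0,0.03],[0,0,-0.035,0,0,0,0.03],[0,0,0,0,0,0,0.03]]'
python3 p.py 380 0 430 165
```

```text
clock: 17.15
position: [504.3, -304.9, 116.6]
ee_rot: [-0.609, 0.793, -0.001, 0.0]
contact_force: [-0.8, 0.4, 6.0]
gripper_width: 33.8
grasp_force: 59.4
t 17.1 pos [ 504.3 -304.9  116.6] azy 165.0 tilt 0.10 delta mm [-1.4  0.5  2.6] wz 0.0 | F [-0.8  0.4  6. ] w 33.8 gf 59 j6 0.01
clock: 18.25
position: [504.8, -305.5, 441.1]
ee_rot: [-0.609, 0.793, -0.005, 0.003]
contact_force: [-0.3, 0.4, -0.4]
gripper_width: 33.4
grasp_force: 59.8
t 18.2 pos [ 504.8 -305.5  441.1] azy 165.0 tilt 0.64 delta mm [-262.8  199.6    8.4] wz 0.0 | F [-0.3  0.4 -0.4] w 33.4 gf 60 j6 0.01
```

```bash
python3 -m pendant '[[-0.015,0.01,0,0,0,0,0.03],[-0.03,0.019,0,0,0,0,0.03],[-0.03,0.019,0,0,0,0,0.03],[-0.03,0.019,0,0,0,0,0.03],[-0.03,0.019,0,0,0,0,0.03],[-0.03,0.019,0,0,0,0,0.03],[-0.03,0.019,0,0,0,0,0.03],[-0.03,0.019,0,0,0,0,0.03],[-0.03,0.019,0,0,0,0,0.03],[-0.015,0.009,0,0,0,0,0.03],[-0.032,0.0086,0,0,0,0,0.03],[-0.032,0.0086,0,0,0,0,0.03]]'
python3 -m pendant '[[-0.032,0.0086,0,0,0,0,0.03],[-0.032,0.0086,0,0,0,0,0.03],[-0.032,0.0086,0,0,0,0,0.03],[-0.032,0.0086,0,0,0,0,0.03],[-0.033,-0.0026,0,0,0,0,0.03],[-0.033,-0.0026,0,0,0,0,0.03],[-0.033,-0.0026,0,0,0,0,0.03],[-0.033,-0.0026,0,0,0,0,0.03],[-0.033,-0.0026,0,0,0,0,0.03],[-0.02,-0.0015,0,0,0,0,0.03],[0,0,0,0,0,0,0.03]]'
python3 p.py 486.7 417.2 300 165
```

```text
clock: 19.45
position: [407.7, 67.7, 434.8]
ee_rot: [-0.609, 0.793, 0.0, 0.0]
contact_force: [0.1, -0.2, -0.7]
gripper_width: 33.6
grasp_force: 59.8
clock: 20.55
position: [470.3, 376.6, 432.0]
ee_rot: [-0.609, 0.793, -0.0, -0.002]
contact_force: [-0.7, 0.4, -0.7]
gripper_width: 33.9
grasp_force: 59.8
t 20.6 pos [470.3 376.6 432. ] azy 165.1 tilt 0.25 delta mm [-43.9  -5.7 131.9] wz 0.1 | F [-0.7  0.4 -0.7] w 33.9 gf 60 j6 -1.20
```

```bash
python3 -m pendant '[[-0.02,0,0,0,0,0,0.03],[-0.02,0,0,0,0,-8.5,0.03],[0,0,0,0,0,-8.5,0.03],[0,0,0,0,0,-8.5,0.03],[0,0,0,0,0,-8.5,0.03],[0,0,0,0,0,-8.5,0.03],[0,0,0,0,0,-8.5,0.03],[0,0,0,0,0,-8.5,0.03],[0,0,0,0,0,-8.5,0.03],[0,0,0,0,0,-8.5,0.03],[0,0,0,0,0,-8.5,0.03],[0,0,0,0,0,-8.5,0.03]]'
python3 -m pendant '[[0,0,0.01,0,0,-8.5,0.03],[0,0,0.02,0,0,-8.5,0.03],[0,0,0.02,0,0,-8.5,0.03],[0,0,0.02,0,0,-8.5,0.03],[0,0,0.02,0,0,-8.5,0.03],[0,0,0.02,0,0,-8.5,0.03],[0,0,0.01,0,0,-8.5,0.03],[0,0,0,0,0,-8.5,0.03],[0,0,0,0,0,-8.5,0.03],[0,0,0,0,0,-8.5,0.03],[0,0,0,0,0,0,0.03],[0,0,0,0,0,0,0.03]]'
python3 - <<'E'
from h import *
d=snap('wrist','w6');print(np.round(proj(d,(486.7,417.2,85))))
E
python3 p.py 486.7 417.2 240 -15
```

```text
clock: 21.75
position: [480.1, 412.0, 435.0]
ee_rot: [0.995, -0.097, -0.0, 0.0]
contact_force: [0.0, 0.6, -0.3]
gripper_width: 33.9
grasp_force: 59.8
clock: 22.95
position: [480.2, 412.3, 315.2]
ee_rot: [0.802, 0.597, -0.0, -0.0]
contact_force: [0.4, -0.0, -1.0]
gripper_width: 33.6
grasp_force: 59.8
[256. 161.]
t 23.0 pos [480.2 412.4 315.3] azy -16.6 tilt 0.02 delta mm [ 6.5  4.8 75.3] wz -1.6 | F [-0.4 -0.  -1. ] w 33.2 gf 60 j6 1.89
```

View pics/w6.png

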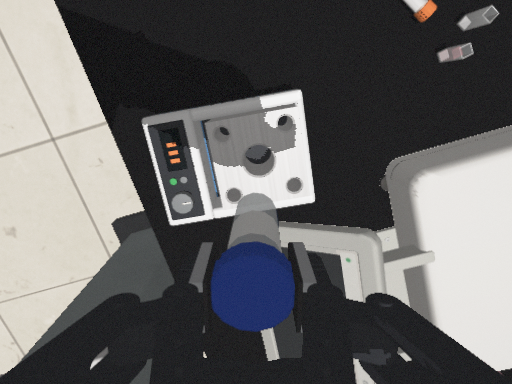

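The well is at (259,159) with its four small holes symmetrical around it. The tube hangs upright below cap (253,287).

Run:
```python
from h import *
d=load('w6');im=np.asarray(d['image']);g=cv2.cvtColor(im,cv2.COLOR_RGB2GRAY)
print('holes',onz(d,258.5,158.3,85).round(1))
c=g[140:180,240:280];m=(c<95).astype(np.uint8);n,l,s,ct=cv2.connectedComponentsWithStats(m);print(s[1:].tolist(),[(onz(d,*(k+[240,140]),85)).round(1).tolist() for k in ct[1:]])
z=arm.read_state()['position'][2]
print('cap',onz(d,253,287,z+4.5).round(1))
cv2.imwrite('pics/c6.png',cv2.resize(im[100:215,200:320,::-1],None,fx=5,fy=5,interpolation=cv2.INTER_CUBIC))
```

```text
holes [489.6 419.4  85. ]
[[5, 5, 27, 19, 389]] [[490.2, 423.9, 85.0]]
cap [481.8 415.2 319.8]
```

View pics/c6.png

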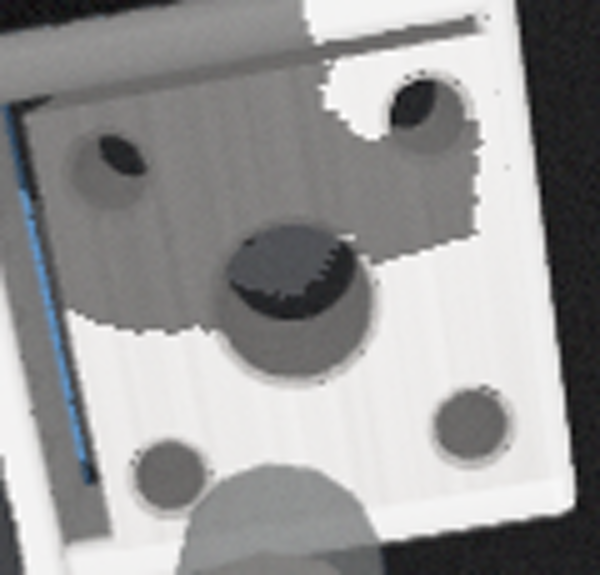

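```bash
python3 -m pendant '[[0.0048,0.007,0.02,0,0,0,0.03],[0,0,0.03,0,0,0,0.03],[0,0,0.03,0,0,0,0.03],[0,0,0.02,0,0,0,0.03],[0,0,0,0,0,0,0.03],[0,0,0,0,0,0,0.03]]'
python3 - <<'E'
from h import *
d=snap('side','s7');w=snap('wrist','w7')
a=np.asarray(d['image'])[:,:,::-1][90:190,140:260];b=np.asarray(w['image'])[:,:,::-1][90:330,140:370]
cv2.imwrite('pics/c7.png',np.hstack([cv2.resize(a,(432,360),interpolation=cv2.INTER_CUBIC),cv2.resize(b,(345,360))]))
E
python3 p.py 488.3 415 132.6 -15
```

```text
clock: 23.6
position: [488.8, 415.6, 215.9]
ee_rot: [0.801, 0.598, 0.0, 0.0]
contact_force: [-0.9, -0.1, 0.1]
gripper_width: 33.8
grasp_force: 59.8
t 23.7 pos [489.1 416.1 217.2] azy -16.5 tilt 0.19 delta mm [-1.6 -0.6 84.6] wz -1.5 | F [-0.1 -0.  -0.8] w 33.5 gf 60 j6 1.90
```

View pics/c7.png

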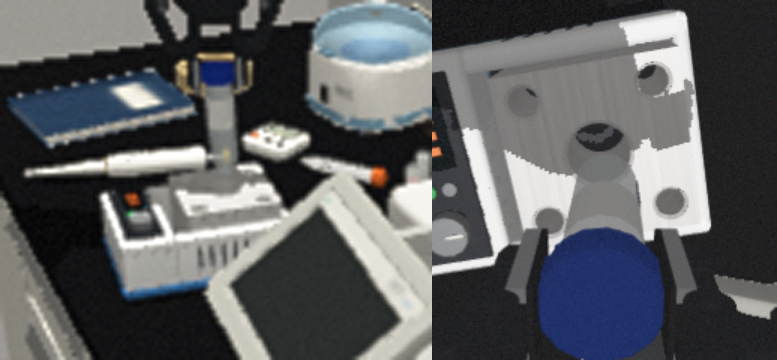

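The blue tube hangs over the well, and its tapered foot overlays the bore at (598,150) in the right half. I'll lower it in, watching the force.

```bash
python3 -m pendant '[[-0.001,0,0.015,0,0,0,0.03],[0,0,0.015,0,0,0,0.03],[0,0,0.01,0,0,0,0.03],[0,0,0.01,0,0,0,0.03],[0,0,0,0,0,0,0.03]]'
python3 p.py 488.3 415 132.6 -15
python3 -m pendant '[[0,0,0.01,0,0,0,0.03],[0,0,0.01,0,0,0,0.03],[0,0,0.008,0,0,0,0.03],[0,0,0.004,0,0,0,0.03],[0,0,0,0,0,0,0.03],[0,0,0,0,0,0,0.03]]'
python3 p.py 488.3 415 132.6 -15
```

```text
clock: 24.2
position: [487.9, 414.6, 164.5]
ee_rot: [0.801, 0.598, -0.0, -0.0]
contact_force: [-0.9, 1.3, -1.1]
gripper_width: 33.7
grasp_force: 59.7
t 24.2 pos [487.9 414.6 164.5] azy -16.5 tilt 0.05 delta mm [ 0.5  0.3 31.9] wz -1.5 | F [-0.9  1.3 -1.1] w 33.7 gf 60 j6 1.90
clock: 24.8
position: [488.1, 414.6, 132.9]
ee_rot: [0.801, 0.598, -0.0, -0.0]
contact_force: [-0.1, 1.4, -1.7]
gripper_width: 33.3
grasp_force: 59.7
t 24.8 pos [488.1 414.6 132.9] azy -16.5 tilt 0.02 delta mm [0.5 0.  0.3] wz -1.5 | F [-0.1  1.4 -1.7] w 33.3 gf 60 j6 1.90
```

```bash
python3 -m pendant '[[0,0,0.001,0,0,0,0.03],[0,0,0,0,0,0,0.03]]'
python3 -m pendant '[[0,0,0,0,0,0,0.085],[0,0,0,0,0,0,0.085],[0,0,0,0,0,0,0.085],[0,0,0,0,0,0,0.085],[0,0,-0.02,0,0,0,0.085],[0,0,-0.03,0,0,0,0.085],[0,0,-0.035,0,0,0,0.085],[0,0,-0.03,0,0,0,0.085],[0,0,0,0,0,0,0.085],[0,0,0,0,0,0,0.085]]'
python3 - <<'E'
from h import *
d=snap('side','s8');w=snap('wrist','w8')
a=np.asarray(d['image'])[:,:,::-1][90:190,140:260];b=np.asarray(w['image'])[:,:,::-1][90:330,140:370]
cv2.imwrite('pics/c8.png',np.hstack([cv2.resize(a,(432,360),interpolation=cv2.INTER_CUBIC),cv2.resize(b,(345,360))]))
hs=cv2.cvtColor(np.asarray(w['image']),cv2.COLOR_RGB2HSV);m=((abs(hs[...,0].astype(int)-113)<14)&(hs[...,1]>110)&(hs[...,2]>60)).astype(np.uint8)
n,l,s,c=cv2.connectedComponentsWithStats(m);i=1+np.argmax(s[1:,4]);print('cap top at z137:',s[i],onz(w,*c[i],137))
E
python3 p.py 488 415 430 -105
```

```text
clock: 25.0
position: [488.3, 414.7, 132.7]
ee_rot: [0.801, 0.599, 0.0, -0.0]
contact_force: [0.2, 2.5, 1.4]
gripper_width: 33.8
grasp_force: 60.0
clock: 26.0
position: [488.2, 414.5, 248.0]
ee_rot: [0.801, 0.598, 0.001, -0.0]
contact_force: [0.2, 0.3, -1.3]
gripper_width: 84.7
grasp_force: 0.0
cap top at z137: [ 231  173   49   49 1843] [491.15788113 417.20563581 137.        ]
t 26.1 pos [487.7 414.  246. ] azy -16.5 tilt 0.14 delta mm [   0.7   -0.2 -184. ] wz 88.5 | F [-0.  -0.4 -1. ] w 85.0 gf 0 j6 1.90
```

View pics/c8.png

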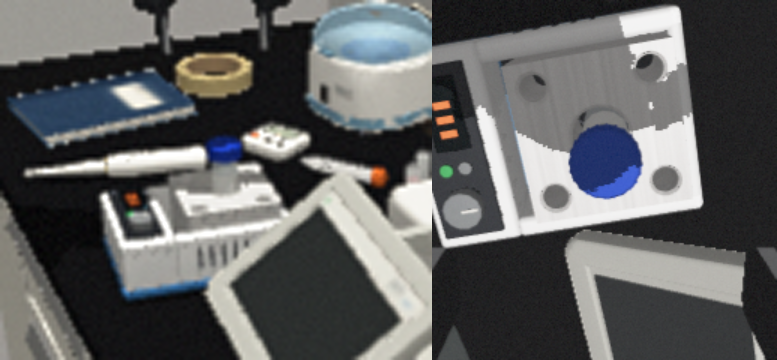

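Blue is seated: only the cap and neck stand above the block, at (225,150) in the left half. Next I'll fetch white back.

```bash
python3 -m pendant '[[0,0,-0.038,0,0,0,0.085],[0,0,-0.038,0,0,0,0.085],[0,0,-0.038,0,0,0,0.085],[0,0,-0.038,0,0,0,0.085],[0,0,-0.034,0,0,0,0.085],[-0.0325,-0.002,0,0,0,0,0.085],[-0.0325,-0.002,0,0,0,0,0.085],[-0.0325,-0.002,0,0,0,0,0.085],[-0.0325,-0.002,0,0,0,0,0.085],[-0.0325,-0.002,0,0,0,0,0.085],[-0.0325,-0.002,0,0,0,0,0.085],[-0.0325,-0.002,0,0,0,0,0.085]]'
python3 -m pendant '[[-0.0384,0.0114,0,0,0,0,0.085],[-0.0384,0.0114,0,0,0,0,0.085],[-0.0384,0.0114,0,0,0,0,0.085],[-0.0384,0.0114,0,0,0,0,0.085],[-0.0384,0.0114,0,0,0,0,0.085],[-0.017,0.0315,0,0,0,0,0.085],[-0.017,0.0315,0,0,0,0,0.085],[-0.017,0.0315,0,0,0,0,0.085],[-0.017,0.0315,0,0,0,0,0.085],[-0.017,0.0315,0,0,0,8.5,0.085],[0,0,0.01,0,0,8.5,0.085],[0,0,0.02,0,0,8.5,0.085]]'
python3 -m pendant '[[0,0,0.03,0,0,8.5,0.085],[0,0,0.03,0,0,8.5,0.085],[0,0,0.03,0,0,8.5,0.085],[0,0,0.03,0,0,8.5,0.085],[0,0,0.03,0,0,3.4,0.085],[0,0,0,0,0,0,0.085]]'
python3 p.py 538.6 -126.6 205 -79.4
```

```text
clock: 27.3
position: [409.5, 199.0, 431.9]
ee_rot: [0.801, 0.599, -0.001, 0.0]
contact_force: [0.8, 0.1, -0.0]
gripper_width: 85.0
grasp_force: 0.0
clock: 28.5
position: [538.5, -127.2, 401.7]
ee_rot: [0.915, 0.403, -0.001, -0.0]
contact_force: [-0.2, 0.4, 0.4]
gripper_width: 85.3
grasp_force: 0.0
clock: 29.1
position: [534.2, -125.9, 247.6]
ee_rot: [0.996, 0.092, -0.006, -0.001]
contact_force: [0.3, 0.7, 0.1]
gripper_width: 85.2
grasp_force: 0.0
t 29.1 pos [ 534.2 -125.9  247.6] azy -79.4 tilt 0.72 delta mm [ 4.7  1.6 42.6] wz -0.0 | F [0.3 0.7 0.1] w 85.2 gf 0 j6 1.69
```

```bash
python3 -m pendant '[[0,0,0,0,0,0,0.085],[0,0,0,0,0,0,0.085]]'
python3 - <<'E'
from h import *
d=snap('wrist','w9');a=np.asarray(d['image'])[:,:,::-1];s=np.asarray(snap('side','s9')['image'])[:,:,::-1][190:310,215:375]
cv2.imwrite('pics/c9.png',np.hstack([cv2.resize(a,(384,288)),cv2.resize(s,(384,288))]))
E
python3 p.py 538.6 -126.6 116 -79.4
```

```text
clock: 29.3
position: [538.4, -126.3, 254.9]
ee_rot: [0.996, 0.093, 0.001, 0.0]
contact_force: [-0.5, 0.5, -0.4]
gripper_width: 84.9
grasp_force: 0.0
t 29.4 pos [ 538.2 -126.2  255. ] azy -79.3 tilt 0.19 delta mm [ -0.2   0.4 139. ] wz 0.1 | F [0.1 1.2 0.5] w 85.0 gf 0 j6 1.69
```

View pics/c9.png

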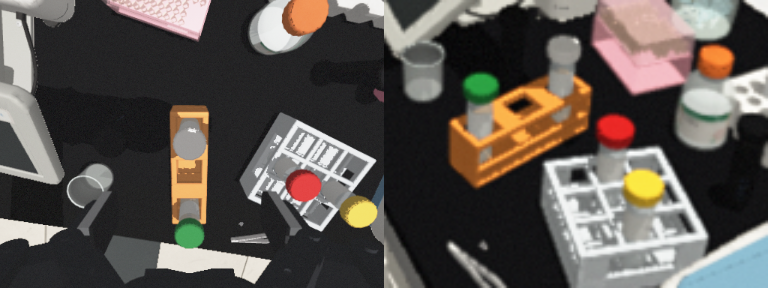

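White (188,140) and green (190,235) both stand upright in the orange rack, and the grey rack's cells are clear. I'll grip white and bring it back.

```bash
python3 -m pendant '[[0,0,0.035,0,0,0,0.085],[0,0,0.04,0,0,0,0.085],[0,0,0.03,0,0,0,0.085],[0,0,0.02,0,0,0,0.085],[0,0,0.014,0,0,0,0.085],[0,0,0,0,0,0,0.03],[0,0,0,0,0,0,0.03],[0,0,0,0,0,0,0.03],[0,0,0,0,0,0,0.03],[0,0,0,0,0,0,0.03],[0,0,0,0,0,0,0.03],[0,0,0,0,0,0,0.03]]'
python3 p.py 542.3 -313.5 241 -105
python3 -m pendant '[[0,0,-0.02,0,0,0,0.03],[0,0,-0.03,0,0,0,0.03],[0,0,-0.03,0,0,0,0.03],[0,0,-0.03,0,0,0,0.03],[0,0,-0.018,0,0,8.5,0.03],[0,0,0,0,0,8.5,0.03],[0,0,0,0,0,8.5,0.03],[0,0,0,0,0,0,0.03]]'
python3 p.py 542.3 -313.5 241 -105
```

```text
clock: 30.6
position: [538.7, -126.1, 116.1]
ee_rot: [0.996, 0.093, 0.002, 0.0]
contact_force: [-0.2, 0.9, 6.4]
gripper_width: 33.6
grasp_force: 59.5
t 30.6 pos [ 538.7 -126.1  116.1] azy -79.3 tilt 0.21 delta mm [ -30.7  185.  -124.8] wz 25.7 | F [-0.2  0.9  6.4] w 33.6 gf 59 j6 1.69
clock: 31.4
position: [537.1, -126.0, 242.4]
ee_rot: [0.992, -0.129, -0.0, -0.0]
contact_force: [-0.4, 0.2, -1.3]
gripper_width: 33.7
grasp_force: 59.7
t 31.4 pos [ 537.1 -126.   242.4] azy -104.9 tilt 0.02 delta mm [ 53.2 179.8   1.3] wz 0.1 | F [-0.4  0.2 -1.3] w 33.7 gf 60 j6 1.25
```

```bash
python3 -m pendant '[[0.009,0.03,0,0,0,0,0.03],[0.009,0.03,0,0,0,0,0.03],[0.009,0.03,0,0,0,0,0.03],[0.009,0.03,0,0,0,0,0.03],[0.009,0.03,0,0,0,0,0.03],[0.008,0.03,0,0,0,0,0.03],[0,0,0,0,0,0,0.03],[0,0,0,0,0,0,0.03]]'
python3 - <<'E'
from h import *
d=snap('wrist','w10');cv2.imwrite('pics/c10.png',cv2.cvtColor(np.asarray(d['image']),cv2.COLOR_RGB2BGR))
z=arm.read_state()['position'][2]
print('proj of cell centre z62, held axis:',np.round(proj(d,(542.3,-313.5,62))))
E
python3 p.py 542.3 -313.5 116 -105
```

```text
clock: 32.2
position: [541.9, -314.1, 241.6]
ee_rot: [0.992, -0.129, -0.001, -0.0]
contact_force: [0.0, 0.1, 0.0]
gripper_width: 33.5
grasp_force: 59.8
proj of cell centre z62, held axis: [252. 178.]
t 32.2 pos [ 542.1 -313.5  241.8] azy -104.8 tilt 0.06 delta mm [  0.3   0.  125.8] wz 0.2 | F [-0.4 -0.2 -0.2] w 33.7 gf 60 j6 1.58
```

View pics/c10.png

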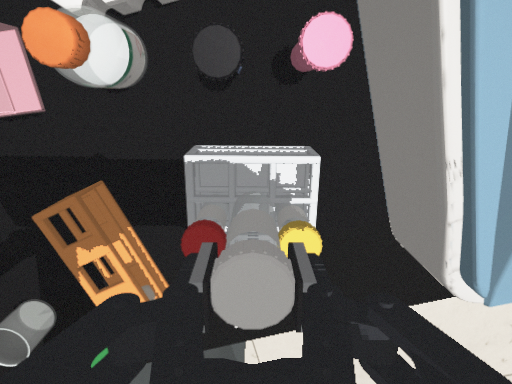

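White tube's axis at x≈252 lines up with the rack's middle column (edges 185–320). I'll lower it.

```bash
python3 -m pendant '[[0,0,0.02,0,0,0,0.03],[0,0,0.03,0,0,0,0.03],[0,0,0.025,0,0,0,0.03],[0,0,0.015,0,0,0,0.03],[0,0,0,0,0,0,0.03]]'
python3 p.py 542.3 -313.5 116 -105
python3 -m pendant '[[0,0,0.015,0,0,0,0.03],[0,0,0.01,0,0,0,0.03],[0,0,0.008,0,0,0,0.03],[0,0,0.002,0,0,0,0.03],[0,0,0,0,0,0,0.03],[0,0,0,0,0,0,0.03]]'
python3 p.py 542.3 -313.5 116 -105
```

```text
clock: 32.75
position: [541.1, -311.9, 149.8]
ee_rot: [0.992, -0.128, -0.003, -0.001]
contact_force: [0.2, -1.2, -0.6]
gripper_width: 33.6
grasp_force: 59.8
t 32.8 pos [ 541.1 -311.9  149.8] azy -104.7 tilt 0.33 delta mm [ 1.8  1.3 33.8] wz 0.3 | F [ 0.2 -1.2 -0.6] w 33.6 gf 60 j6 1.58
clock: 33.35
position: [542.5, -313.7, 117.7]
ee_rot: [0.992, -0.129, 0.0, 0.0]
contact_force: [-0.8, -0.3, -0.5]
gripper_width: 33.5
grasp_force: 59.8
t 33.4 pos [ 542.5 -313.7  117.7] azy -104.9 tilt 0.02 delta mm [-0.3 -0.1  1.7] wz 0.1 | F [-0.8 -0.3 -0.5] w 33.5 gf 60 j6 1.58
```

```bash
python3 -m pendant '[[0,0,0.002,0,0,0,0.03],[0,0,0,0,0,0,0.03],[0,0,0,0,0,0,0.085],[0,0,0,0,0,0,0.085],[0,0,0,0,0,0,0.085],[0,0,0,0,0,0,0.085],[0,0,-0.02,0,0,0,0.085],[0,0,-0.03,0,0,0,0.085],[0,0,-0.03,0,0,0,0.085],[0,0,-0.03,0,0,-8.5,0.085],[0,0,0,0,0,-8.5,0.085],[0,0,0,0,0,-8.5,0.085]]'
python3 p.py 423.8 -148.5 205 -79.4
```

```text
clock: 34.55
position: [542.9, -313.8, 226.8]
ee_rot: [0.995, 0.096, 0.001, 0.0]
contact_force: [0.3, -0.1, -0.4]
gripper_width: 85.2
grasp_force: 0.0
t 34.5 pos [ 542.9 -313.8  226.8] azy -79.0 tilt 0.17 delta mm [ -85.5 -185.    21.3] wz 0.4 | F [ 0.3 -0.1 -0.4] w 85.2 gf 0 j6 2.03
```

```bash
python3 -m pendant '[[-0.0142,-0.031,0.003,0,0,0,0.085],[-0.0142,-0.031,0.003,0,0,0,0.085],[-0.0142,-0.031,0.003,0,0,0,0.085],[-0.0142,-0.031,0.003,0,0,0,0.085],[-0.0142,-0.031,0.003,0,0,0,0.085],[-0.0142,-0.03,0.003,0,0,0,0.085],[0,0,0,0,0,0,0.085],[0,0,0,0,0,0,0.085]]'
python3 - <<'E'
from h import *; from caps import caps
caps(snap('wrist','w11'))
E
python3 p.py 423.8 -148.5 115 -79.4
```

```text
clock: 35.35
position: [424.7, -147.2, 207.9]
ee_rot: [0.996, 0.093, 0.001, 0.0]
contact_force: [0.5, 0.5, -0.5]
gripper_width: 85.2
grasp_force: 0.0
red 465.0 110.5 36.9 [ 514.1 -260.6  121. ] expR 24.3
yel 280.0 213.0 0.0 [ 428.9 -165.4  121. ] expR 26.8
grn 253.1 212.0 27.1 [ 426.2 -147.6  121. ] expR 26.9
t 35.4 pos [ 425.2 -147.6  207.8] azy -79.3 tilt 0.09 delta mm [-1.7  0.5 92.8] wz 0.1 | F [0.2 0.7 0.8] w 85.2 gf 0 j6 1.73
```

```bash
python3 -m pendant '[[0,0,0.03,0,0,0,0.085],[0,0,0.03,0,0,0,0.085],[0,0,0.02,0,0,0,0.085],[0,0,0.012,0,0,0,0.085],[0,0,0,0,0,0,0.085],[0,0,0,0,0,0,0.03],[0,0,0,0,0,0,0.03],[0,0,0,0,0,0,0.03],[0,0,0,0,0,0,0.03],[0,0,0,0,0,0,0.03],[0,0,0,0,0,0,0.03],[0,0,0,0,0,0,0.03]]'
python3 p.py 465.9 -293.3 241 -105
python3 -m pendant '[[0,0,-0.02,0,0,0,0.03],[0,0,-0.03,0,0,0,0.03],[0,0,-0.03,0,0,0,0.03],[0,0,-0.03,0,0,0,0.03],[0,0,-0.018,0,0,8.5,0.03],[0,0,0,0,0,8.5,0.03],[0,0,0,0,0,8.5,0.03],[0,0,0,0,0,0,0.03]]'
python3 p.py 465.9 -293.3 241 -105
```

```text
clock: 36.6
position: [425.5, -147.6, 116.4]
ee_rot: [0.996, 0.093, 0.001, 0.0]
contact_force: [-0.5, 0.6, 6.1]
gripper_width: 33.6
grasp_force: 59.5
t 36.6 pos [ 425.5 -147.6  116.4] azy -79.3 tilt 0.14 delta mm [  13.1  150.8 -124.5] wz 25.7 | F [-0.5  0.6  6.1] w 33.6 gf 59 j6 1.73
clock: 37.4
position: [424.1, -147.4, 243.1]
ee_rot: [0.992, -0.129, -0.0, -0.0]
contact_force: [-0.4, 0.1, -1.0]
gripper_width: 33.7
grasp_force: 59.9
t 37.4 pos [ 424.1 -147.4  243.1] azy -104.9 tilt 0.03 delta mm [ 77.8 130.3   2. ] wz 0.1 | F [-0.4  0.1 -1. ] w 33.7 gf 60 j6 1.28
```

```bash
python3 -m pendant '[[0.013,0.0218,0,0,0,0,0.03],[0.013,0.0218,0,0,0,0,0.03],[0.013,0.0218,0,0,0,0,0.03],[0.013,0.0218,0,0,0,0,0.03],[0.013,0.0218,0,0,0,0,0.03],[0.013,0.0218,0,0,0,0,0.03],[0,0,0,0,0,0,0.03],[0,0,0,0,0,0,0.03]]'
python3 p.py 465.9 -293.3 116 -105
python3 -m pendant '[[0,0,0.02,0,0,0,0.03],[0,0,0.03,0,0,0,0.03],[0,0,0.025,0,0,0,0.03],[0,0,0.015,0,0,0,0.03],[0,0,0,0,0,0,0.03]]'
python3 p.py 465.9 -293.3 116 -105
```

```text
clock: 38.2
position: [465.9, -294.0, 242.4]
ee_rot: [0.992, -0.129, -0.001, -0.0]
contact_force: [-0.4, -0.6, -0.4]
gripper_width: 33.5
grasp_force: 60.0
t 38.2 pos [ 465.9 -294.   242.4] azy -104.8 tilt 0.12 delta mm [ 1.000e-01 -7.000e-01  1.264e+02] wz 0.2 | F [-0.4 -0.6 -0.4] w 33.5 gf 60 j6 1.58
clock: 38.7
position: [464.7, -292.5, 151.1]
ee_rot: [0.992, -0.128, -0.003, -0.001]
contact_force: [-0.3, 0.7, -0.8]
gripper_width: 33.8
grasp_force: 60.0
t 38.7 pos [ 464.7 -292.5  151.1] azy -104.8 tilt 0.32 delta mm [ 1.6  0.5 35.1] wz 0.2 | F [-0.3  0.7 -0.8] w 33.8 gf 60 j6 1.58
```

```bash
python3 -m pendant '[[0,0,0.015,0,0,0,0.03],[0,0,0.01,0,0,0,0.03],[0,0,0.008,0,0,0,0.03],[0,0,0.003,0,0,0,0.03],[0,0,0,0,0,0,0.03],[0,0,0,0,0,0,0.03]]'
python3 p.py 465.9 -293.3 116 -105
python3 -m pendant '[[0,0,0.001,0,0,0,0.03],[0,0,0,0,0,0,0.03],[0,0,0,0,0,0,0.085],[0,0,0,0,0,0,0.085],[0,0,0,0,0,0,0.085],[0,0,0,0,0,0,0.085],[0,0,-0.02,0,0,0,0.085],[0,0,-0.03,0,0,0,0.085],[-0.02,0,-0.03,0,0,0,0.085],[-0.03,0,-0.03,0,0,0,0.085],[-0.02,0,-0.03,0,0,0,0.085],[0,0,0,0,0,0,0.085]]'
python3 - <<'E'
from h import *; from caps import caps
caps(snap('wrist','w12'))
a=np.asarray(load('w12')['image'])[:,:,::-1];s=np.asarray(snap('side','s12')['image'])[:,:,::-1][190:310,215:375]
cv2.imwrite('pics/c12.png',np.hstack([cv2.resize(a,(400,300)),cv2.resize(s,(400,300),interpolation=cv2.INTER_CUBIC)]))
E
```

```text
clock: 39.3
position: [466.7, -294.1, 117.8]
ee_rot: [0.992, -0.129, 0.0, 0.0]
contact_force: [-0.4, 0.7, -0.5]
gripper_width: 33.8
grasp_force: 60.0
t 39.3 pos [ 466.7 -294.1  117.8] azy -104.9 tilt 0.05 delta mm [-1.  -0.6  1.8] wz 0.1 | F [-0.4  0.7 -0.5] w 33.8 gf 60 j6 1.58
clock: 40.5
position: [398.6, -276.5, 261.2]
ee_rot: [0.992, -0.129, 0.004, 0.001]
contact_force: [1.1, 0.6, 1.3]
gripper_width: 84.8
grasp_force: 0.0
red 197.0 50.5 27.7 [ 512.6 -265.   121. ] expR 22.3
yel 303.1 51.2 27.7 [ 492.6 -339.4  121. ] expR 22.3
grn 251.0 105.4 23.6 [ 465.7 -293.1  121. ] expR 22.7
```

View pics/c12.png

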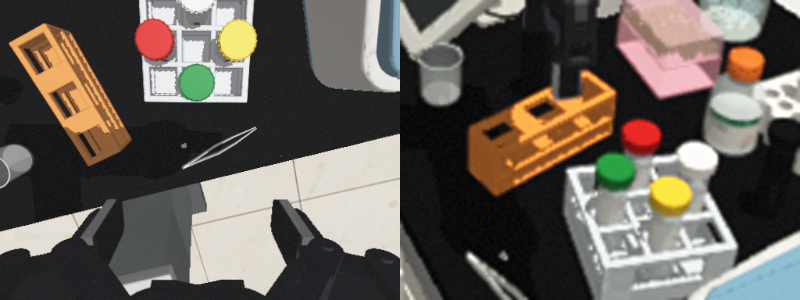

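Green (615,170) and white (697,157) stand upright in their own cells, level with red and yellow. The middle cell is empty, and the beaker and bottle haven't moved. The fingers touch nothing, so I'm handing in.

```bash
python3 -m pendant '[[0,0,0,0,0,0,0.085],[0,0,0,0,0,0,0.085]]'; python3 -c "
from bench import arm; print(arm.job_done())"
```

```text
clock: 40.8
position: [398.7, -276.0, 255.0]
ee_rot: [0.992, -0.129, -0.001, -0.0]
contact_force: [-0.3, 0.4, -0.1]
gripper_width: 85.0
grasp_force: 0.0
the job is handed in; nothing more can be done
None
```

The blue-capped tube is seated in the heater's well, the green and white tubes are back in their own cells, and the job was handed in at about 41 s; hand-in returned no verdict.

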